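Close the row of swab jars with the rail stop

ROBOT

A 6-joint arm with a two-finger parallel gripper is mounted at the origin on the work surface. World frame = base frame: x ahead of the robot, y to its left, z up, the work surface at z = 0. Lengths are in mm, angles in rad, forces in N, time in s.
With the tool pointing down it reaches from about 275 to 1000 mm from the base axis. Payload 8.4 kg.
Tool frame: the origin (TCP) lies at the very end of the fingers, on their centre line; the grasp point (between the pads) lies 19 mm behind it; z points along the fingers, y is the direction in which the jaws open and shut (so a half turn about z gives the same grasp; the last joint's range is limited). The gripper opens to 85 mm and grips with 20 to 120 N. Pads are 22 mm wide; open, the fingers measure 114 mm over their backs; the gripper's body (76 mm by 85 mm) begins 54 mm behind the grasp point. The pads swing forward as they close: fully open they stand 13 mm farther back than shut.
Start: joints at [-1.294, 0.353, 1.633, -0, 1.155, -0.002], TCP at [172, -600.869, 231.281] pointing down, gripper open.
Joint ranges: [-2.63, 2.63], [-0.92, 2.1], [0.06, 2.66], [-1.3, 4.44], [0, 2.69], [-3.02, 3.02]. Speed limits (rad/s): [2.22, 2.22, 2.79, 3.14, 3.14, 3.14].

INTERFACE

Orientations are given as [roll, pitch, yaw] about the fixed x, y, z axes, in that order (R = Rz(yaw) Ry(pitch) Rx(roll)).
In Python, from rig import sense, grab_frame, get_calibration, sign_off, boxes_of, trace gives the robot as it stands.
- The arm moves only by the tool servo_tool, never from a script. Its argument "rows" is a list of rows, each a list of 3 entries, a list of its own where there are three numbers: the finger opening in mm, from 0 to 85.4, then the shift along the tool's x, y, z in mm, then the turn, a rotation vector about the tool's x, y, z in degrees. A call has 1 to 8 rows; each row shifts and turns the commanded pose from where the row before left it, along the tool's axes as they then stand; what a row does not reach is not made up. A row lasts 1/8 s, in which the tool goes at most 62.5 mm and 10.7 degrees, less where a joint would pass 70% of its speed; a pose out of reach is approached as far as the arm can. A call is refused whole if a number of a shift passes 62.5 or a number of a turn 10.7, either way. A call with a gripper value outside its range is refused whole. The fingers move at their own pace and stop on an object; "force" is the grip in N (left out, the last holds). Time passes only in rows, so rows that do not move let the fingers close. It gives the time, the measured TCP pose, the force and the opening at its end, in the units of the state.
- sense(): the state, without advancing time (a new reading comes with each control period).
- grab_frame(name): name is "scene" or "top" or "wrist"; returns the picture (420x560x3 uint8, blue, green, red); there is no depth.
- get_calibration(name): a dict with "intrinsics" (3x3 intrinsics, pixels), "world_to_cam" (4x4, takes a point from world to camera coordinates). Camera axes: x right, y down, z forward; pixel columns grow to the right and rows downward; lengths in mm; the calibration is good to about 2 mm. A picture is of the moment at which its call begins: read the wrist's pose just before it. get_calibration takes no time and is no camera call; for the wrist camera it gives the pose at the moment of the call.
- sign_off(): hands the job in, once; it reports no verdict.
Trained networks look in the newest picture that a camera, given by its name, has taken for a name from the list of things; names that differ only in an ending like _2 or _b are one class to them, and where a whole thing is asked for, a point or a joint stands for the part that bears it (a point fixed in the world has none). Each returns a list of dicts, best first, with "conf" (0 to 1); they miss things now and then, are a little off and sometimes report something else, mostly with a low value. They report only what shows in the picture. A call takes as long as a camera call. They do not tell look-alikes from the thing itself.
- boxes_of(camera, thing): "centre" ([x, y, z] in mm, in the coordinates of the camera as it stood for that picture, good to about 4 mm: the middle of the surface that is visible of it).
- trace(camera, thing): "mask" (420x560 bool, what is visible of it).
The state is a dict: "clock": time; "qpos": joint angles; "qvel": joint speeds; "joint_efforts": joint torques, N m; "eef_pos": TCP position; "tcp_rot": TCP orientation; "contact_force": force on the tool from outside, world axes, zero at the start; "wrist_torque": the same for the moment, N m; "opening": opening from 0.0 (shut) to 1.0 (fully open).
Only numpy, scipy, OpenCV 4.12 (cv2) and the standard library are available. Lean on these libraries where they do the work, as an engineer would, in place of code of your own. Each camera call takes 0.05 s, during which the arm holds its last target. There are 200 camera calls.

TASK

Push the two swab jars along the rack's fence, standing and never lifted, until they sit together in a snug row against the fence and the end plate. Then slide the rail stop's open C sideways through its gap onto the rack's rod, let it hang there, and slide it along the rod until its block stands close against the last jar, so that the row cannot spread. Let go of it, and leave everything else on the table where it is.

Things in the scene. Friction and masses are not known exactly. Their poses are not given: they have to be found in the camera images.
- rack: Fixed metal jar rack. Origin: on the table, middle of the fence's face that looks to the rack's -x (to the robot). Fence: upright wall along y (-225 to +225 mm), face at x = 0, 8 mm thick, 55 mm high. End plate: across the lane at the +y end, inner face at y = +200 mm, x -76 to +36, 55 mm high. The lane (x below 0) is bare table.
- rack_rod (a point): The rack's round steel rod, 14 mm in diameter, along the rack's y behind and above the fence. Point: on its axis, half-way along, at x = +20 mm, y = 0, z = 105 mm in the rack's frame. The rod is free between two posts, whose inner faces are at y = -212 and +212 mm (posts 16 mm thick in x, 117 mm high).
- jar_a_mid (a point): Round white swab jar of slippery glazed ceramic with flat steel lid, the one nearer the end plate: 70 mm across, 78 mm high plus a 6 mm knob, about 0.26 kg, standing on the table 2 to 10 mm off the fence. Point: on its axis, 40 mm above its underside.
- jar_b_mid (a point): The second, identical jar, further from the end plate (towards -y of the rack), 2 to 10 mm off the fence, at least 60 mm clear of the first. Point: on its axis, 40 mm above its underside.
- clip_grip (a point): Rail stop, loose, 0.2 kg, standing left or right before the robot: grey block foot, grey upright grip on it, open steel C at its +x side. Point: where to grip, on the grip's axis, 113 mm above the underside. The grip is 22 mm in x, 26 mm in y, 50 to 135 mm above the underside. Axes: z up, +x to the C's gap, y along the C's axis (to be laid along the rack's y).
- clip_block (a point): Centre of the rail stop's block foot (50 x 30 x 50 mm in x, y, z), 25 mm above the underside; 9 mm to -x of clip_grip and 88 mm below it, same axes. Its side faces at y = -15 and +15 mm meet the jar. When the stop hangs on the rod, the block is about 20 mm over the table and its +x face leans on the fence.
- clip_ring (a point): Centre of the stop's open C, 33 mm to +x of clip_grip and 40 mm below it, same axes. Inner radius 21, outer 26, 30 mm long in y. The gap looks to +x, from 17 mm below to 8 mm above this centre: the rod passes best 4 to 5 mm below it. Hung, the C's inner top rests on the rod: this point is then about 12 mm below the rod's axis and 3 to 7 mm to -x of it.
- spray_a: Bystander: white spray bottle with a red trigger, 215 mm tall, body 84 mm across. Origin at the centre of its underside.
- spray_b: Bystander: tan spray bottle with a red trigger, 215 mm tall, body 84 mm across. Origin at the centre of its underside.
- flask: Bystander: green round bottle with a white cap, 150 mm tall, 70 mm across. Origin at the centre of its underside.
- tin: Bystander: upright tin can, 62 mm across, 100 mm tall; it may stand left or right in front of the robot, on the other side from the rail stop. Origin at the centre of its underside.
- bowl: Bystander: open steel bowl, 100 mm across, 45 mm high. Origin at the centre of its underside.
- dish: Bystander: shallow steel instrument dish, 100 x 180 x 30 mm. Origin at the centre of its underside.
Not all that is in view belongs to the job. Leave any brown or pink look-alike of the part that bears jar_b_mid alone. Leave any brown look-alike of the part that bears clip_grip alone.

How it is judged (in metres and radians):
At the end, for the whole second after the job is handed in: Both jars stand upright within 6 mm of the fence, the first within 7 mm of the end plate and the second within 6 mm of the first; the rail stop hangs level (within 0.2 rad) with the rod through its C, its C resting on the rod, its block within about 10 mm of the second jar; nothing is held (y of jar_a_mid in the frame of rack between 0.158 and 0.172 m and y of jar_b_mid in the frame of rack between 0.084 and 0.103 m and x of jar_a_mid in the frame of rack between -0.041 and -0.028 m and angle between each of jar_a_mid, jar_b_mid's own z axis and vertical below 0.1 rad and x of jar_b_mid in the frame of rack between -0.041 and -0.028 m and horizontal distance between jar_a_mid and jar_b_mid below 0.076 m and x of clip_ring in the frame of rack between 0.004 and 0.03 m and z of clip_ring in the frame of rack between 0.084 and 0.1 m and y of clip_ring in the frame of rack between 0.02 and 0.06 m and y of jar_b_mid in the frame of clip_block between 0.044 and 0.06 m and angle between clip_ring's own z axis and vertical below 0.2 rad and angle between the y axis of clip_ring and the y axis of rack, either way round below 0.2 rad); the robot touches nothing.
It fails at once if a jar is lifted off the table (more than 15 mm) or tipped (height (world z) of any of jar_a_mid, jar_b_mid above 0.055 m or angle between any of jar_a_mid, jar_b_mid's own z axis and vertical above 0.4 rad).
It fails at once if a bystander is moved more than 30 mm (distance of any of spray_a, spray_b, flask, tin, bowl, dish from where it was at the start of the episode above 0.03 m).
It also fails if it takes over 72 s, if anything falls off the work surface, if the arm or the gripper's body presses on something with over 40 N, if the wrist force passes 120 N, or if a joint passes its speed limit or range.

## Working session

There is one attempt and no reset: what is moved stays moved. The work goes in short steps, Python scripts to look and compute and a tool call to move; the robot and the scene stay as the last step left them, time stands still between calls to the robot, and variables do not carry over. Pictures are saved under pics/ and viewed, about 8 in all and at most 12, crops included, and the job is handed in when it is done.

Besides the shell and the picture viewer there is one more tool, called after "Emit:" by a JSON object that holds its "name" and its "arguments", one argument or row to a line. servo_tool: Moves the arm, as the interface text tells. Its arguments: {"type":"object","properties":{"rows":{"type":"array","items":{"type":"array"}},"force":{"type":"number"}},"required":["rows"]}

```bash
mkdir -p pics; cat > h.py <<'E'
import numpy as np,cv2
from rig import *
def w(cam,p):
    M=np.array(get_calibration(cam)["world_to_cam"]); return (np.linalg.inv(M)@np.r_[p,1])[:3]
def pix(cam,p):
    c=get_calibration(cam);M=np.array(c["world_to_cam"]);q=(M@np.r_[p,1])[:3];u=np.array(c["intrinsics"])@q;return u[:2]/u[2]
def ray(cam,uv,z):
    c=get_calibration(cam);M=np.linalg.inv(np.array(c["world_to_cam"]));d=M[:3,:3]@np.linalg.inv(np.array(c["intrinsics"]))@np.r_[uv,1]
    o=M[:3,3];return o+d*(z-o[2])/d[2]
E
python3 - <<'E'
from h import *
s=sense();print({k:np.round(v,3).tolist() for k,v in s.items()})
ims=[]
for c in("scene","top"):
    im=grab_frame(c);cv2.imwrite(f"pics/{c}0.png",im)
    print(c,np.round(w(c,[0,0,0])))
    for t in("rack","rack_rod","jar_a_mid","clip_grip","clip_ring","tin","spray_a","flask","bowl","dish"):
        for d in boxes_of(c,t)[:5]:
            p=w(c,d["centre"]);print(t,round(d["conf"],2),np.round(p).astype(int),np.round(pix(c,p)).astype(int))
E
```

```text
{'clock': 0.0, 'qpos': [-1.294, 0.354, 1.634, -0.0, 1.155, -0.002], 'qvel': [0.0, -0.001, -0.0, 0.002, 0.001, -0.001], 'joint_efforts': [0.001, -60.526, -34.207, -0.0, 0.009, -0.0], 'eef_pos': [171.874, -600.406, 230.551], 'tcp_rot': [-3.14, 0.0, 0.279], 'contact_force': [-0.37, -0.854, -0.616], 'wrist_torque': [-0.001, -0.016, 0.021], 'opening': 0.995}
scene [995.  51. 889.]
rack 0.63 [632 -14  23] [258 269]
rack 0.36 [419 -33  22] [256 196]
rack_rod 0.58 [635 -14  19] [258 271]
jar_a_mid 0.86 [575  48  77] [285 238]
clip_grip 0.69 [ 308 -254   62] [180 153]
clip_grip 0.62 [ 437 -243   86] [173 186]
clip_grip 0.25 [633 -16  24] [257 269]
clip_ring 0.81 [ 304 -254   58] [180 153]
clip_ring 0.67 [ 436 -242   87] [174 185]
tin 0.78 [416 218  81] [352 185]
spray_a 0.92 [419 457 127] [452 178]
spray_a 0.67 [ 651 -383  131] [ 86 252]
spray_a 0.61 [414 220  82] [353 184]
flask 0.63 [690 320  98] [409 285]
bowl 0.93 [423 -33  22] [256 197]
bowl 0.63 [ 440 -249   93] [170 185]
dish 0.69 [553 431   5] [435 249]
top [ 393.   43. 1227.]
rack 0.75 [631 -10  56] [307 161]
rack_rod 0.97 [632  -9  53] [307 161]
rack_rod 0.62 [ 432 -246   92] [392 231]
jar_a_mid 0.6 [561  45  81] [288 184]
clip_grip 0.85 [ 301 -246   91] [391 279]
clip_grip 0.8 [ 426 -245   94] [391 233]
clip_ring 0.9 [ 430 -249   92] [393 232]
clip_ring 0.84 [ 303 -253   91] [394 278]
tin 0.73 [391 221 102] [223 242]
spray_a 0.93 [401 457 134] [133 236]
spray_a 0.77 [ 627 -377  133] [444 160]
spray_a 0.29 [632 -14  56] [309 161]
flask 0.9 [665 325 105] [189 143]
bowl 0.69 [439 -38  23] [315 228]
dish 0.79 [553 432  -1] [161 187]
```

```bash
ls; python3 -c "
import cv2,numpy as np
a=cv2.imread('pics/scene0.png');b=cv2.imread('pics/top0.png');cv2.imwrite('pics/both.png',cv2.resize(np.vstack([a,b]),None,fx=.714,fy=.714))"
```

```text
h.py
pics
```

View pics/top0.png

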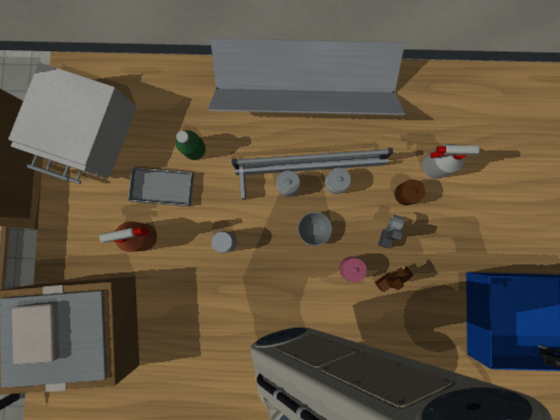

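View pics/scene0.png

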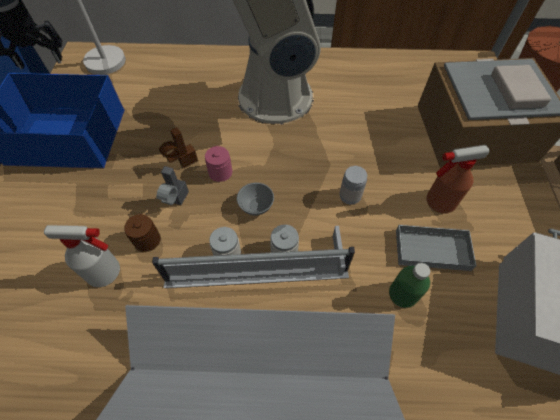

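Jars: white ones at top-view (288,183) = A (nearer the end plate at (242,180)) and (338,180) = B; the brown (410,192) and pink (352,270) are look-alikes. Rail stop: grey at (391,231); the brown one at (395,278) is a look-alike. I'll confirm these in enlarged crops.

```bash
python3 -c "
import cv2
a=cv2.imread('pics/scene0.png');b=cv2.imread('pics/top0.png')
cv2.imwrite('pics/topc.png',cv2.resize(b[140:290,225:425],None,fx=4,fy=4,interpolation=2))
cv2.imwrite('pics/scc.png',cv2.resize(a[120:300,110:370],None,fx=3,fy=3,interpolation=2))"
```

```text
(no output)
```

View pics/topc.png

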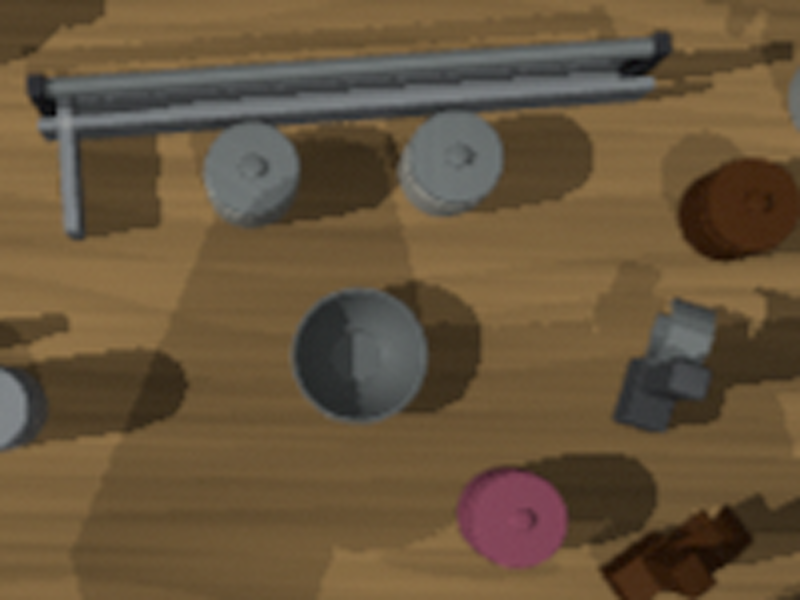

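View pics/scc.png

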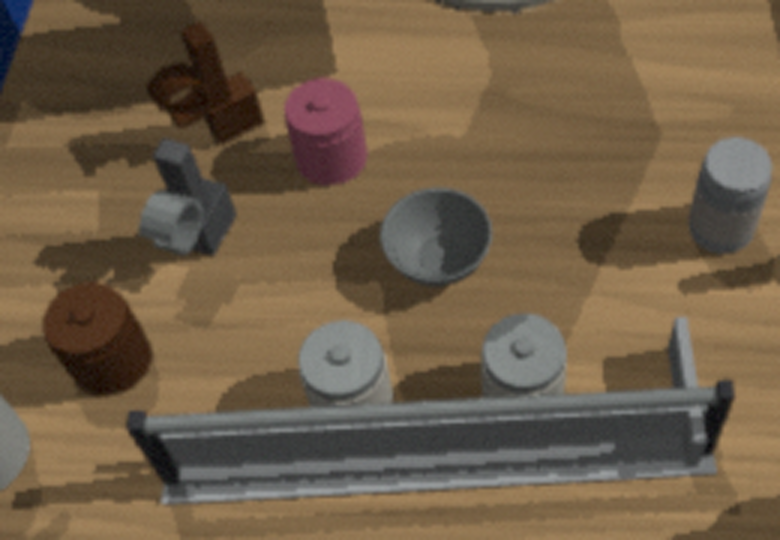

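```bash
cat > fit.py <<'E'
from h import *
from scipy.optimize import least_squares
T=lambda u,v:('top',((u+.5)/4-.5+225,(v+.5)/4-.5+140))
S=lambda u,v:('scene',((u+.5)/3-.5+110,(v+.5)/3-.5+120))
def fit(obs,x0,yaw=True):
    def R(q):
        c,s=np.cos(q[2]),np.sin(q[2]);r=[]
        for p,(cam,uv) in obs:
            P=[q[0]+c*p[0]-s*p[1],q[1]+s*p[0]+c*p[1],p[2]];r+=list(pix(cam,P)-uv)
        return np.array(r)
    x0=np.array(x0,float)
    if yaw: f=least_squares(R,x0,x_scale=[10,10,.1])
    else:
        f=least_squares(lambda q:R([*q,0]),x0[:2])
    print(np.round(f.x,3));print(np.round(f.fun.reshape(-1,2),1).tolist());return f.x
r=fit([([20,219,117],T(37,78)),([20,-219,117],T(661,42)),([4,225,55],T(42,122)),([4,-225,55],T(653,83)),([-76,204,55],T(73,234)),
 ([20,-219,117],S(137,416)),([20,219,117],S(725,386)),([-76,204,55],S(680,320))],[632,-10,.06])
for n,a,b in(('A',T(254,167),S(523,346)),('B',T(459,155),S(339,352))):
    j=fit([([0,0,84],a),([0,0,84],b)],[570,0,0],False)
    c,s=np.cos(r[2]),np.sin(r[2]);d=j[:2]-r[:2];print(n,'in rack',np.round([c*d[0]+s*d[1],-s*d[0]+c*d[1]],1))
fit([([0,0,135],T(688,378)),([0,0,135],S(173,150)),([-34,-15,50],T(668,431)),([57,15,82],T(682,300)),([57,-15,82],T(716,312)),([33,0,73],S(172,222))],[427,-246,-.2])
E
python3 fit.py
```

```text
[ 6.1579e+02 -2.1243e+01  8.7000e-02]
[[-1.1, 1.2], [1.1, 0.1], [-1.3, 0.1], [0.2, -0.0], [-0.3, -1.1], [-1.5, 0.1], [0.6, 0.7], [-0.2, -0.9]]
[568.057  45.455]
[[-0.3, -0.5], [-0.3, -0.5]]
A in rack [-41.8  70.6]
[579.085 -99.481]
[[-0.3, -0.2], [-0.2, -0.3]]
B in rack [-43.3 -74.8]
[ 4.22618e+02 -2.50082e+02 -3.33000e-01]
[[0.6, 0.2], [-0.7, -0.4], [-1.3, 0.5], [-1.4, -0.8], [0.2, -0.1], [-0.9, -0.1]]
```

Rack found at about (616, −21), yaw 0.087. Jar A is at rack (−42, 71), jar B at (−43, −75). The crops confirm the grey stop at about (423, −250) with yaw about −0.33, and the two white jars. I'll move the shut fingers between the jars.

Emit:
{"name": "servo_tool", "arguments": {
  "rows": [
    [0, [0, 0, -10], [0, 0, 5.5]],
    [0, [0, 0, -10], [0, 0, 5.5]],
    [0, [32, -38, 0], [0, 0, 0]],
    [0, [32, -38, 0], [0, 0, 0]],
    [0, [32, -38, 0], [0, 0, 0]],
    [0, [32, -38, 0], [0, 0, 0]],
    [0, [32, -38, 0], [0, 0, 0]],
    [0, [32, -38, 0], [0, 0, 0]]
  ],
  "force": 40
}}

```text
clock: 2.1
eef_pos: [344.3, -355.8, 251.5]
tcp_rot: [3.141, -0.0, 0.087]
contact_force: [0.1, -0.3, 0.5]
opening: 0.003
```

Emit:
{"name": "servo_tool", "arguments": {
  "rows": [
    [0, [32, -38, 0], [0, 0, 0]],
    [0, [32, -38, 0], [0, 0, 0]],
    [0, [32, -38, 0], [0, 0, 0]],
    [0, [32, -38, 0], [0, 0, 0]],
    [0, [32, -38, 0], [0, 0, 0]],
    [0, [32, -38, 0], [0, 0, 0]],
    [0, [32, -38, 0], [0, 0, 0]],
    [0, [0, 0, 0], [0, 0, 0]]
  ]
}}

```text
clock: 3.1
eef_pos: [545.2, -70.2, 251.2]
tcp_rot: [-3.141, -0.001, 0.09]
contact_force: [-0.3, -1.0, -0.6]
opening: -0.001
```

```bash
cat >> h.py <<'E'
R0=np.array([615.8,-21.2]);RY=.087
def st():
    s=sense();c,n=np.cos(RY),np.sin(RY);p=np.array(s["eef_pos"]);d=p[:2]-R0;f=np.array(s["contact_force"])
    print("t",round(s["clock"],2),"rackxy",np.round([c*d[0]+n*d[1],-n*d[0]+c*d[1]],1),"world",np.round(p,1),"rot",np.round(s["tcp_rot"],3),"F",np.round([c*f[0]+n*f[1],-n*f[0]+c*f[1],f[2]],1),"open",round(float(s["opening"]),3),"q",np.round(s["qpos"],2))
E
python3 -c "
from h import *
st();im=grab_frame('wrist');cv2.imwrite('pics/w1.png',im)
P=lambda X,Y,Z:[615.8+.9962*X-.0869*Y,-21.2+.0869*X+.9962*Y,Z]
for n in((-42,71,78),(-43,-75,78),(0,200,55),(0,-225,55),(20,0,112)):print(n,np.round(pix('wrist',P(*n))))
for d in boxes_of('wrist','jar_a_mid'):p=w('wrist',d['centre']);print(round(d['conf'],2),np.round(p),np.round(pix('wrist',p)))
"
```

```text
t 3.1 rackxy [-74.6 -42.7] world [545.2 -70.2 251.2] rot [-3.141e+00 -1.000e-03  9.000e-02] F [-0.4 -0.9 -0.6] open -0.001 q [-0.13  0.22  1.77  0.    1.15  1.35]
(-42, 71, 78) [166. 159.]
(-43, -75, 78) [306. 160.]
(0, 200, 55) [ 50. 117.]
(0, -225, 55) [443. 118.]
(20, 0, 112) [226.  92.]
0.92 [570.  35.  72.] [177. 156.]
```

View pics/w1.png

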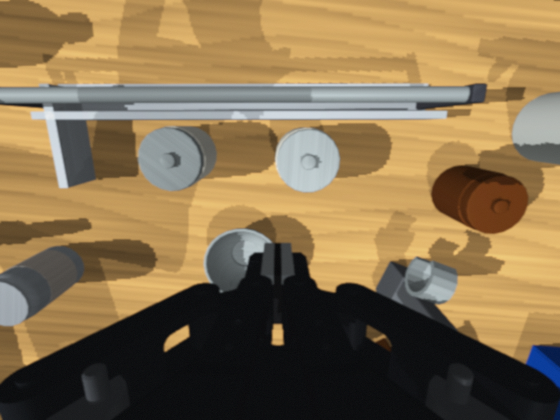

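Wrist view: jars A (170,160) and B (310,161), the fence and rod in line with the tool, and the end plate at (60,150), all as fitted to within 4 px. Descending between the jars.

Emit:
{"name": "servo_tool", "arguments": {
  "rows": [
    [0, [14, -18, 10], [0, 0, 0]],
    [0, [14, -18, 30], [0, 0, 0]],
    [0, [0, 0, 40], [0, 0, 0]],
    [0, [0, 0, 40], [0, 0, 0]],
    [0, [0, 0, 40], [0, 0, 0]],
    [0, [0, 0, 40], [0, 0, 0]],
    [0, [0, 0, 20], [0, 0, 0]],
    [0, [0, 0, 0], [0, 0, 0]]
  ]
}}

```text
clock: 4.2
eef_pos: [567.2, -34.4, 29.5]
tcp_rot: [-3.141, 0.003, 0.086]
contact_force: [-0.3, -0.1, 0.3]
opening: 0.0
```

```bash
python3 -c "
from h import *
st()"
```

```text
t 4.2 rackxy [-49.6  -8.9] world [567.2 -34.4  29.5] rot [-3.141e+00  3.000e-03  8.600e-02] F [-0.3 -0.1  0.3] open 0.0 q [-0.06  0.53  1.89  0.    0.72  1.42]
```

Emit:
{"name": "servo_tool", "arguments": {
  "rows": [
    [0, [1, -12, 0], [0, 0, 0]],
    [0, [1, -12, 0], [0, 0, 0]],
    [0, [1, -12, 0], [0, 0, 0]],
    [0, [1, -12, 0], [0, 0, 0]],
    [0, [0, -12, 0], [0, 0, 0]],
    [0, [0, -12, 0], [0, 0, 0]],
    [0, [0, -12, 0], [0, 0, 0]],
    [0, [0, -10, 0], [0, 0, 0]]
  ]
}}

```text
clock: 5.2
eef_pos: [565.2, 60.3, 32.5]
tcp_rot: [3.141, -0.003, 0.087]
contact_force: [0.3, -6.7, 6.9]
opening: 0.0
```

Emit:
{"name": "servo_tool", "arguments": {
  "rows": [
    [0, [0, -8, 0], [0, 0, 0]],
    [0, [0, -6, 0], [0, 0, 0]],
    [0, [0, 0, 0], [0, 0, 0]]
  ]
}}

```text
clock: 5.58
eef_pos: [563.9, 74.6, 32.5]
tcp_rot: [-3.141, -0.002, 0.087]
contact_force: [0.4, -1.7, 7.2]
opening: -0.004
```

```bash
python3 -c "
from h import *
st();im=grab_frame('wrist');cv2.imwrite('pics/w2.png',im)
for d in boxes_of('wrist','jar_a_mid'):p=w('wrist',d['centre']);print(round(d['conf'],2),np.round(p),np.round(pix('wrist',p)))
"
```

```text
t 5.58 rackxy [-43.4 100. ] world [563.9  74.6  32.5] rot [-3.141e+00 -2.000e-03  8.700e-02] F [ 0.3 -1.7  7.2] open -0.004 q [0.13 0.53 1.89 0.   0.72 1.61]
0.89 [576. 130.  71.] [130. 264.]
```

View pics/w2.png

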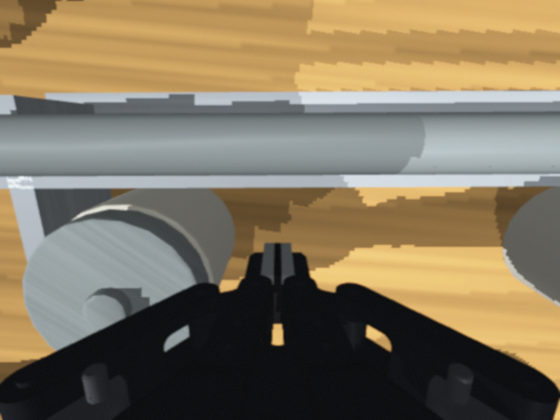

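The knuckle link seems to ride on the jar's lid rim (Fz 7 N, tool lifted 3 mm). I'll back off, raise the tool, and push with the fingers only.

Emit:
{"name": "servo_tool", "arguments": {
  "rows": [
    [0, [0, 12, 0], [0, 0, 0]],
    [0, [0, 0, -14], [0, 0, 0]],
    [0, [0, -10, 0], [0, 0, 0]],
    [0, [0, -6, 0], [0, 0, 0]],
    [0, [0, 0, 0], [0, 0, 0]]
  ]
}}

```text
clock: 6.3
eef_pos: [562.4, 78.4, 45.1]
tcp_rot: [-3.142, 0.0, 0.088]
contact_force: [-0.5, -0.1, 0.1]
opening: -0.003
```

```bash
python3 -c "
from h import *
st()"
```

```text
t 6.3 rackxy [-44.6 103.8] world [562.4  78.4  45.1] rot [-3.142  0.     0.088] F [-0.5 -0.1  0.1] open -0.003 q [0.14 0.51 1.89 0.   0.75 1.62]
```

Emit:
{"name": "servo_tool", "arguments": {
  "rows": [
    [0, [0, -5, 0], [0, 0, 0]],
    [0, [0, -5, 0], [0, 0, 0]],
    [0, [0, 0, 0], [0, 0, 0]]
  ]
}}

```text
clock: 6.68
eef_pos: [561.7, 87.9, 45.2]
tcp_rot: [3.142, 0.0, 0.087]
contact_force: [0.5, 0.2, -0.0]
opening: 0.001
```

Emit:
{"name": "servo_tool", "arguments": {
  "rows": [
    [0, [0, -3, 0], [0, 0, 0]],
    [0, [0, 0, 0], [0, 0, 0]]
  ]
}}

```text
clock: 6.92
eef_pos: [561.5, 90.5, 45.2]
tcp_rot: [3.142, 0.0, 0.087]
contact_force: [-0.1, -0.5, 0.3]
opening: 0.001
```

```bash
python3 -c "
from h import *
st()"
```

```text
t 6.92 rackxy [-44.4 116. ] world [561.5  90.5  45.2] rot [3.142 0.    0.087] F [-0.2 -0.5  0.3] open 0.001 q [ 0.16  0.51  1.89 -0.    0.75  1.64]
```

Emit:
{"name": "servo_tool", "arguments": {
  "rows": [
    [0, [0, -4, 0], [0, 0, 0]],
    [0, [0, 0, 0], [0, 0, 0]]
  ]
}}

```text
clock: 7.18
eef_pos: [561.4, 91.5, 45.5]
tcp_rot: [3.137, 0.0, 0.088]
contact_force: [2.4, -22.5, 3.9]
opening: -0.002
```

Emit:
{"name": "servo_tool", "arguments": {
  "rows": [
    [0, [0, -4, 0], [0, 0, 0]],
    [0, [0, 0, 0], [0, 0, 0]]
  ]
}}

```text
clock: 7.42
eef_pos: [561.3, 92.1, 45.8]
tcp_rot: [3.133, 0.001, 0.09]
contact_force: [3.2, -43.6, 8.1]
opening: -0.005
```

```bash
python3 -c "
from h import *
st()
grab_frame('top')
for d in boxes_of('top','jar_a_mid'):p=w('top',d['centre']);print(round(d['conf'],2),np.round(p),np.round(pix('top',p)))
"
```

```text
t 7.42 rackxy [-44.5 117.6] world [561.3  92.1  45.8] rot [3.133e+00 1.000e-03 9.000e-02] F [ -0.6 -43.7   8.1] open -0.005 q [ 0.17  0.51  1.89 -0.01  0.75  1.66]
0.59 [ 642. -113.   58.] [343. 158.]
0.47 [543. 143.  77.] [253. 189.]
```

A is firm against the end plate (44 N). Now round to the lane side to push A against the fence.

Emit:
{"name": "servo_tool", "arguments": {
  "rows": [
    [0, [0, 17, 0], [0, 0, 0]],
    [0, [-30, 0, 0], [0, 0, 0]],
    [0, [-35, 0, 0], [0, 0, 0]],
    [0, [0, -30, 0], [0, 0, 0]],
    [0, [0, -28, 0], [0, 0, 0]],
    [0, [8, 0, 0], [0, 0, 0]],
    [0, [8, 0, 0], [0, 0, 0]],
    [0, [0, 0, 0], [0, 0, 0]]
  ]
}}

```text
clock: 8.52
eef_pos: [509.5, 134.6, 45.3]
tcp_rot: [-3.142, -0.001, 0.086]
contact_force: [-0.2, 0.6, -0.4]
opening: 0.001
```

```bash
python3 -c "
from h import *
st()"
```

```text
t 8.53 rackxy [-92.4 164.4] world [509.5 134.6  45.3] rot [-3.142e+00 -1.000e-03  8.600e-02] F [-0.1  0.6 -0.4] open 0.001 q [ 0.26  0.46  1.98 -0.    0.7   1.74]
```

Emit:
{"name": "servo_tool", "arguments": {
  "rows": [
    [0, [4, 0, 0], [0, 0, 0]],
    [0, [3, 0, 0], [0, 0, 0]],
    [0, [0, 0, 0], [0, 0, 0]]
  ]
}}

```text
clock: 8.9
eef_pos: [515.6, 135.5, 45.2]
tcp_rot: [-3.142, 0.0, 0.087]
contact_force: [0.4, -0.1, -0.6]
opening: -0.001
```

Emit:
{"name": "servo_tool", "arguments": {
  "rows": [
    [0, [3, 0, 0], [0, 0, 0]],
    [0, [0, 0, 0], [0, 0, 0]]
  ]
}}

```text
clock: 9.15
eef_pos: [518.1, 135.9, 45.2]
tcp_rot: [3.141, 0.001, 0.087]
contact_force: [-1.6, -1.0, -0.4]
opening: -0.001
```

Emit:
{"name": "servo_tool", "arguments": {
  "rows": [
    [0, [3, 0, 0], [0, 0, 0]],
    [0, [0, 0, 0], [0, 0, 0]]
  ]
}}

```text
clock: 9.4
eef_pos: [519.9, 136.0, 45.0]
tcp_rot: [3.141, 0.003, 0.087]
contact_force: [-6.4, -0.9, 3.9]
opening: -0.001
```

```bash
python3 -c "
from h import *
st()"
```

```text
t 9.4 rackxy [-81.9 164.9] world [519.9 136.   45. ] rot [3.141e+00 3.000e-03 8.700e-02] F [-6.4 -0.4  3.9] open -0.001 q [0.25 0.47 1.95 0.   0.72 1.74]
```

Emit:
{"name": "servo_tool", "arguments": {
  "rows": [
    [0, [3, 0, 0], [0, 0, 0]],
    [0, [0, 0, 0], [0, 0, 0]]
  ]
}}

```text
clock: 9.65
eef_pos: [520.0, 135.8, 44.4]
tcp_rot: [3.141, 0.009, 0.087]
contact_force: [-15.2, 1.1, 9.9]
opening: 0.005
```

Emit:
{"name": "servo_tool", "arguments": {
  "rows": [
    [0, [3, 0, 0], [0, 0, 0]],
    [0, [0, 0, 0], [0, 0, 0]]
  ]
}}

```text
clock: 9.9
eef_pos: [520.0, 135.5, 43.8]
tcp_rot: [3.14, 0.015, 0.087]
contact_force: [-23.2, -1.3, 13.7]
opening: 0.003
```

```bash
python3 -c "
from h import *
st()"
```

```text
t 9.9 rackxy [-81.8 164.5] world [520.  135.5  43.8] rot [3.14  0.015 0.087] F [-23.3   0.7  13.7] open 0.003 q [0.25 0.48 1.95 0.   0.73 1.73]
```

A is seated in the corner (23 N against the fence, still at x ≈ −82, matching 70+11). Now to the −y side of jar B.

Emit:
{"name": "servo_tool", "arguments": {
  "rows": [
    [0, [-26, 0, 0], [0, 0, 0]],
    [0, [0, 0, -40], [0, 0, 0]],
    [0, [0, 10, -30], [0, 0, 0]],
    [0, [0, 50, 0], [0, 0, 0]],
    [0, [0, 50, 0], [0, 0, 0]],
    [0, [0, 50, 0], [0, 0, 0]],
    [0, [0, 50, 0], [0, 0, 0]],
    [0, [0, 50, 0], [0, 0, 0]]
  ]
}}

```text
clock: 10.9
eef_pos: [524.9, -126.4, 115.6]
tcp_rot: [3.141, -0.002, 0.087]
contact_force: [-0.6, -0.5, 1.1]
opening: 0.003
```

Emit:
{"name": "servo_tool", "arguments": {
  "rows": [
    [0, [0, 50, 0], [0, 0, 0]],
    [0, [40, 20, 0], [0, 0, 0]],
    [0, [14, 0, 0], [0, 0, 0]],
    [0, [0, 0, 0], [0, 0, 0]]
  ]
}}

```text
clock: 11.4
eef_pos: [584.5, -189.2, 115.0]
tcp_rot: [-3.142, -0.0, 0.087]
contact_force: [-1.0, 0.3, -0.5]
opening: 0.001
```

```bash
python3 -c "
from h import *
st();grab_frame('wrist')
for d in boxes_of('wrist','jar_a_mid'):
  p=w('wrist',d['centre']);q=p[:2]-R0;print(round(d['conf'],2),np.round(p),np.round([.9962*q[0]+.0869*q[1],-.0869*q[0]+.9962*q[1]]))
"
```

```text
t 11.4 rackxy [ -45.8 -164.6] world [ 584.5 -189.2  115. ] rot [-3.142 -0.     0.087] F [-0.9  0.4 -0.5] open 0.001 q [-0.32  0.46  1.75  0.    0.93  1.17]
```

Emit:
{"name": "servo_tool", "arguments": {
  "rows": [
    [0, [0, 0, 35], [0, 0, 0]],
    [0, [0, 0, 35], [0, 0, 0]],
    [0, [0, -20, 0], [0, 0, 0]],
    [0, [0, -14, 0], [0, 0, 0]],
    [0, [0, -12, 0], [0, 0, 0]],
    [0, [0, -12, 0], [0, 0, 0]],
    [0, [0, -12, 0], [0, 0, 0]],
    [0, [0, -12, 0], [0, 0, 0]]
  ]
}}

```text
clock: 12.5
eef_pos: [577.1, -107.4, 45.7]
tcp_rot: [3.141, -0.001, 0.087]
contact_force: [0.5, -1.8, 2.9]
opening: -0.001
```

Emit:
{"name": "servo_tool", "arguments": {
  "rows": [
    [0, [0, -12, 0], [0, 0, 0]],
    [0, [0, -12, 0], [0, 0, 0]],
    [0, [0, -12, 0], [0, 0, 0]],
    [0, [0, -12, 0], [0, 0, 0]],
    [0, [0, -12, 0], [0, 0, 0]],
    [0, [0, -12, 0], [0, 0, 0]],
    [0, [0, -12, 0], [0, 0, 0]],
    [0, [0, -12, 0], [0, 0, 0]]
  ]
}}

```text
clock: 13.5
eef_pos: [568.3, -11.5, 45.2]
tcp_rot: [-3.142, 0.0, 0.087]
contact_force: [0.5, -2.1, 1.1]
opening: 0.001
```

Emit:
{"name": "servo_tool", "arguments": {
  "rows": [
    [0, [0, -10, 0], [0, 0, 0]],
    [0, [0, -4, 0], [0, 0, 0]],
    [0, [0, 0, 0], [0, 0, 0]]
  ]
}}

```text
clock: 13.88
eef_pos: [567.0, 2.1, 45.2]
tcp_rot: [-3.141, 0.0, 0.087]
contact_force: [0.0, -0.1, -0.5]
opening: 0.001
```

```bash
python3 -c "
from h import *
st()"
```

```text
t 13.88 rackxy [-46.5  27.4] world [567.    2.1  45.2] rot [-3.141  0.     0.087] F [ 0.  -0.1 -0.5] open 0.001 q [0.   0.51 1.89 0.   0.75 1.48]
```

Emit:
{"name": "servo_tool", "arguments": {
  "rows": [
    [0, [0, -6, 0], [0, 0, 0]],
    [0, [0, -6, 0], [0, 0, 0]],
    [0, [0, -4, 0], [0, 0, 0]],
    [0, [0, 0, 0], [0, 0, 0]]
  ]
}}

```text
clock: 14.38
eef_pos: [565.7, 18.1, 45.2]
tcp_rot: [-3.141, 0.0, 0.087]
contact_force: [1.2, 0.3, -0.2]
opening: -0.002
```

Emit:
{"name": "servo_tool", "arguments": {
  "rows": [
    [0, [0, -4, 0], [0, 0, 0]],
    [0, [0, 0, 0], [0, 0, 0]]
  ]
}}

```text
clock: 14.62
eef_pos: [565.5, 21.3, 45.3]
tcp_rot: [3.141, -0.0, 0.087]
contact_force: [0.5, -4.8, -0.4]
opening: -0.001
```

Emit:
{"name": "servo_tool", "arguments": {
  "rows": [
    [0, [0, -3, 0], [0, 0, 0]],
    [0, [0, 0, 0], [0, 0, 0]]
  ]
}}

```text
clock: 14.88
eef_pos: [565.6, 22.0, 45.5]
tcp_rot: [3.138, -0.0, 0.088]
contact_force: [1.0, -20.7, 2.7]
opening: 0.001
```

```bash
python3 -c "
from h import *
st()"
```

```text
t 14.88 rackxy [-46.3  47.4] world [565.6  22.   45.5] rot [ 3.138 -0.     0.088] F [ -0.8 -20.7   2.7] open 0.001 q [ 0.04  0.5   1.89 -0.01  0.74  1.53]
```

Row is snug in y (TCP 47.4 as predicted). Now push B against the fence.

Emit:
{"name": "servo_tool", "arguments": {
  "rows": [
    [0, [0, 13, 0], [0, 0, 0]],
    [0, [-30, 0, 0], [0, 0, 0]],
    [0, [-32, 0, 0], [0, 0, 0]],
    [0, [0, -30, 0], [0, 0, 0]],
    [0, [0, -26, 0], [0, 0, 0]],
    [0, [12, 0, 0], [0, 0, 0]],
    [0, [6, 0, 0], [0, 0, 0]],
    [0, [4, 0, 0], [0, 0, 0]]
  ]
}}

```text
clock: 15.88
eef_pos: [521.7, 63.3, 45.1]
tcp_rot: [-3.142, 0.001, 0.086]
contact_force: [-2.6, -0.8, 2.6]
opening: 0.003
```

Emit:
{"name": "servo_tool", "arguments": {
  "rows": [
    [0, [3, 0, 0], [0, 0, 0]],
    [0, [0, 0, 0], [0, 0, 0]]
  ]
}}

```text
clock: 16.12
eef_pos: [524.7, 63.8, 45.1]
tcp_rot: [3.142, 0.0, 0.086]
contact_force: [-0.5, -1.1, 0.7]
opening: -0.002
```

```bash
python3 -c "
from h import *
st()"
```

```text
t 16.12 rackxy [-83.4  92.6] world [524.7  63.8  45.1] rot [3.142 0.    0.086] F [-0.6 -1.1  0.7] open -0.002 q [ 0.12  0.46  1.98 -0.    0.7   1.6 ]
```

Emit:
{"name": "servo_tool", "arguments": {
  "rows": [
    [0, [3, 0, 0], [0, 0, 0]],
    [0, [3, 0, 0], [0, 0, 0]],
    [0, [0, 0, 0], [0, 0, 0]]
  ]
}}

```text
clock: 16.5
eef_pos: [526.6, 64.3, 44.5]
tcp_rot: [3.141, 0.008, 0.087]
contact_force: [-13.5, -1.0, 7.6]
opening: 0.001
```

Emit:
{"name": "servo_tool", "arguments": {
  "rows": [
    [0, [2, 0, 0], [0, 0, 0]],
    [0, [0, 0, 0], [0, 0, 0]]
  ]
}}

```text
clock: 16.75
eef_pos: [526.6, 64.4, 44.2]
tcp_rot: [3.141, 0.012, 0.087]
contact_force: [-20.0, -0.8, 12.1]
opening: 0.006
```

```bash
python3 -c "
from h import *
st()"
```

```text
t 16.75 rackxy [-81.5  93. ] world [526.6  64.4  44.2] rot [3.141 0.012 0.087] F [-20.    0.9  12.1] open 0.006 q [0.12 0.47 1.96 0.   0.72 1.6 ]
```

Both jars seated. Now up, open, and over to the grey rail stop for a near look.

Emit:
{"name": "servo_tool", "arguments": {
  "rows": [
    [0, [-18, 0, 0], [0, 0, 0]],
    [85, [0, 0, -60], [0, 0, 0]],
    [85, [0, 0, -60], [0, 0, 0]],
    [85, [0, 10, -60], [0, 0, 0]],
    [85, [-22, 36, -20], [0, 0, 0]],
    [85, [-24, 36, 0], [0, 0, 0]],
    [85, [-24, 36, 0], [0, 0, 0]],
    [85, [-24, 36, 0], [0, 0, 0]]
  ]
}}

```text
clock: 17.75
eef_pos: [434.3, -99.4, 245.8]
tcp_rot: [3.141, -0.002, 0.087]
contact_force: [-0.3, -0.2, 0.7]
opening: 0.997
```

Emit:
{"name": "servo_tool", "arguments": {
  "rows": [
    [85, [-24, 36, 0], [0, 0, 0]],
    [85, [-24, 36, 0], [0, 0, 0]],
    [85, [-24, 36, 0], [0, 0, 0]],
    [85, [-20, 30, 0], [0, 0, 0]],
    [85, [0, 0, 0], [0, 0, 8]],
    [85, [0, 0, 0], [0, 0, 8]],
    [85, [0, 0, 0], [0, 0, 8]],
    [85, [0, 0, 0], [0, 0, 0]]
  ]
}}

```text
clock: 18.75
eef_pos: [355.1, -244.0, 245.5]
tcp_rot: [3.141, -0.001, -0.331]
contact_force: [0.4, 0.6, 0.4]
opening: 0.999
```

```bash
python3 -c "
from h import *
st();a=grab_frame('wrist');cv2.imwrite('pics/w3.png',a)
np.save('wc.npy',np.array(get_calibration('wrist')['world_to_cam']))
for c in ('wrist',):
 for t in ('clip_grip','clip_ring'):
  for d in boxes_of(c,t):
   p=w(c,d['centre']);print(t,round(d['conf'],2),np.round(p),np.round(pix(c,p)))
b=grab_frame('top');cv2.imwrite('pics/t3.png',b)
for d in boxes_of('top','jar_a_mid'):p=w('top',d['centre']);print(round(d['conf'],2),np.round(p),np.round(pix('top',p)))
c=cv2.resize(b[140:200,225:365],None,fx=4,fy=4,interpolation=2)
cv2.imwrite('pics/m3.png',np.vstack([c,cv2.resize(a[200:,],(560,220))]))
"
```

```text
t 18.75 rackxy [-279.1 -199.3] world [ 355.1 -244.   245.5] rot [ 3.141e+00 -1.000e-03 -3.310e-01] F [0.5 0.6 0.4] open 0.999 q [-0.61  0.03  2.01  0.    1.11  1.3 ]
clip_grip 0.76 [ 442. -257.   97.] [258. 104.]
clip_grip 0.62 [ 303. -264.   94.] [311. 235.]
clip_ring 0.96 [ 312. -263.   92.] [307. 227.]
clip_ring 0.85 [ 435. -258.   95.] [263. 112.]
0.61 [561. 138.  82.] [255. 183.]
```

View pics/w3.png

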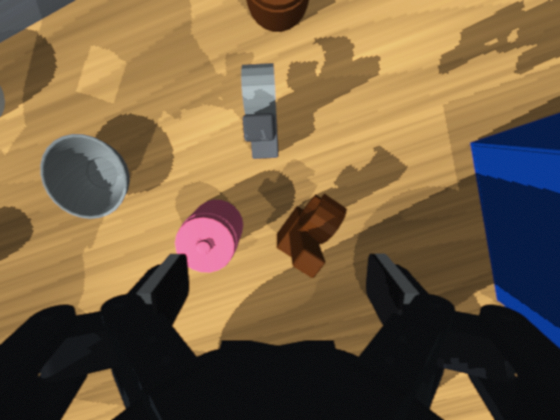

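```bash
python3 - <<'E'
import sys,io,contextlib
with contextlib.redirect_stdout(io.StringIO()):
    from fit import *
W=lambda u,v:('wrist',(u,v))
for lip in(82,90):
  q=fit([([11,13,135],W(244,115)),([11,-13,135],W(273,114)),([-11,13,135],W(247,141)),([-11,-13,135],W(275,140)),([57 if lip==82 else 52,15,lip],W(242,64)),([57 if lip==82 else 52,-15,lip],W(274,65)),([-34,15,50],W(252,158)),([-34,-15,50],W(278,157))],[423,-250,-.33])
s=sense();p=np.array(s['eef_pos']);y=s['tcp_rot'][2];d=q[:2]-p[:2]
print('tool shift',d@[np.cos(y),np.sin(y)],d@[np.sin(y),-np.cos(y)],'turn deg',-np.degrees(q[2]-y))
E
```

```text
[ 4.22035e+02 -2.52473e+02 -2.82000e-01]
[[-1.7, -0.8], [1.6, -1.4], [-2.6, 1.2], [0.9, 0.6], [0.5, 0.9], [0.6, -1.8], [0.2, 1.2], [1.0, 0.9]]
[ 4.22895e+02 -2.52788e+02 -2.86000e-01]
[[-1.7, -2.0], [1.6, -2.6], [-2.7, -0.0], [0.9, -0.5], [0.2, 4.0], [1.1, 1.4], [0.1, 0.3], [0.9, 0.1]]
tool shift 67.36023128134904 -13.468692840911071 turn deg -2.524054568107104
```

Emit:
{"name": "servo_tool", "arguments": {
  "rows": [
    [85, [0, 0, 0], [0, 0, -2.5]],
    [85, [34, -5.5, 0], [0, 0, 0]],
    [85, [33, -5.5, 0], [0, 0, 0]],
    [85, [0, 0, 40], [0, 0, 0]],
    [85, [0, 0, 40], [0, 0, 0]],
    [85, [0, 0, 35], [0, 0, 0]],
    [85, [0, 0, 35], [0, 0, 0]],
    [85, [0, 0, 0], [0, 0, 0]]
  ]
}}

```text
clock: 20.0
eef_pos: [420.5, -251.2, 93.4]
tcp_rot: [-3.14, 0.005, -0.287]
contact_force: [-0.1, 0.2, -0.2]
opening: 0.996
```

```bash
python3 -c "
from h import *
st();a=grab_frame('wrist');cv2.imwrite('pics/w4.png',a)"
```

```text
t 20.0 rackxy [-214.6 -212.1] world [ 420.5 -251.2   93.4] rot [-3.14   0.005 -0.287] F [-0.   0.3 -0.2] open 0.996 q [-0.54  0.34  2.03  0.    0.78  1.32]
```

View pics/w4.png

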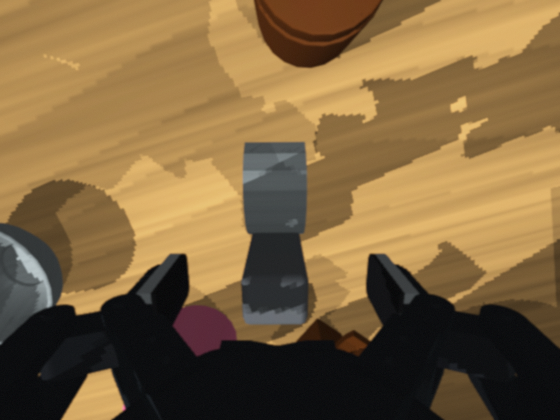

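The grip stands centred between the fingers at (277,280) and square to the jaws. Closing.

Emit:
{"name": "servo_tool", "arguments": {
  "rows": [
    [15, [0, 0, 0], [0, 0, 0]],
    [15, [0, 0, 0], [0, 0, 0]],
    [15, [0, 0, 0], [0, 0, 0]],
    [15, [0, 0, 0], [0, 0, 0]],
    [15, [0, 0, 0], [0, 0, 0]],
    [15, [0, 0, 0], [0, 0, 0]]
  ],
  "force": 60
}}

```text
clock: 20.8
eef_pos: [422.7, -252.3, 96.1]
tcp_rot: [3.142, -0.001, -0.289]
contact_force: [0.2, 2.9, 5.7]
opening: 0.296
```

Emit:
{"name": "servo_tool", "arguments": {
  "rows": [
    [15, [0, 0, -25], [0, 0, 0]],
    [15, [0, 0, -30], [0, 0, 0]],
    [15, [0, 0, -30], [0, 0, 0]],
    [15, [0, 0, 0], [0, 0, 0]]
  ]
}}

```text
clock: 21.3
eef_pos: [423.3, -252.9, 182.3]
tcp_rot: [3.14, -0.004, -0.288]
contact_force: [1.5, -0.0, -2.2]
opening: 0.3
```

```bash
python3 -c "
from h import *
st()"
```

```text
t 21.3 rackxy [-211.9 -214.1] world [ 423.3 -252.9  182.3] rot [ 3.14  -0.004 -0.288] F [ 1.5 -0.2 -2.2] open 0.3 q [-0.54  0.2   1.96 -0.    0.97  1.32]
```

Emit:
{"name": "servo_tool", "arguments": {
  "rows": [
    [15, [0, 0, 0], [0, 0, -7.2]],
    [15, [0, 0, 0], [0, 0, -7.2]],
    [15, [0, 0, 0], [0, 0, -7.1]],
    [15, [26, -35, 0], [0, 0, 0]],
    [15, [26, -35, 0], [0, 0, 0]],
    [15, [26, -35, 0], [0, 0, 0]],
    [15, [26, -35, 0], [0, 0, 0]],
    [15, [26, -34, 0], [0, 0, 0]]
  ]
}}

```text
clock: 22.3
eef_pos: [536.3, -66.2, 178.9]
tcp_rot: [-3.141, 0.002, 0.087]
contact_force: [0.8, -0.6, -2.1]
opening: 0.296
```

Emit:
{"name": "servo_tool", "arguments": {
  "rows": [
    [15, [0, 0, 25], [0, 0, 0]],
    [15, [0, 0, 25], [0, 0, 0]],
    [15, [0, 0, 0], [0, 0, 0]]
  ]
}}

```text
clock: 22.68
eef_pos: [534.2, -67.1, 127.6]
tcp_rot: [-3.14, 0.005, 0.087]
contact_force: [0.1, 0.2, -1.7]
opening: 0.3
```

```bash
python3 -c "
from h import *
st();a=grab_frame('wrist');cv2.imwrite('pics/w5.png',a);b=grab_frame('scene');cv2.imwrite('pics/s5.png',b)
for t in ('clip_ring','clip_grip'):
  for d in boxes_of('scene',t):
   p=w('scene',d['centre']);print(t,round(d['conf'],2),np.round(p),np.round(pix('scene',p)))
c=cv2.resize(b[150:290,150:370],(660,420))
cv2.imwrite('pics/m5.png',np.hstack([c]))"
```

```text
t 22.68 rackxy [-85.2 -38.7] world [534.2 -67.1 127.6] rot [-3.14   0.005  0.087] F [ 0.1  0.2 -1.7] open 0.3 q [-0.13  0.35  1.91 -0.    0.89  1.36]
clip_ring 0.81 [ 307. -251.   57.] [181. 154.]
clip_ring 0.62 [556. -62. 132.] [237. 219.]
clip_ring 0.26 [551. 432.   5.] [435. 248.]
clip_grip 0.61 [ 304. -253.   63.] [180. 151.]
```

View pics/m5.png

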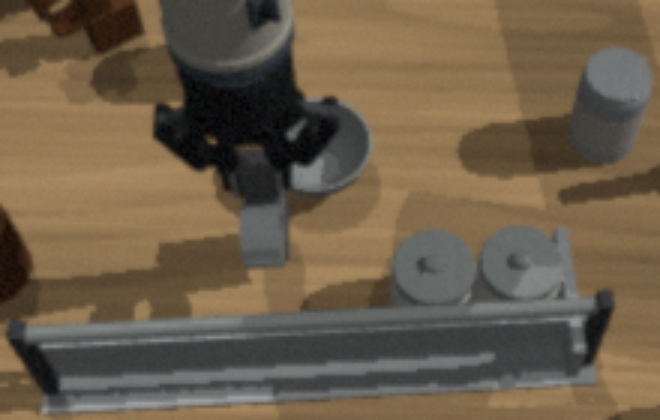

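```bash
python3 -c "
from h import *
P=lambda X,Y,Z:[615.8+.9962*X-.0869*Y,-21.2+.0869*X+.9962*Y,Z]
f=lambda X,Y,Z:np.round((pix('scene',P(X,Y,Z))-150+.5)*3-.5,1)
for z in (108,113.5,119):print(z,f(-28,-23.7,z),f(-28,-53.7,z))
print('post tops',f(20,219,117),f(20,-219,117),'rod mid',f(20,-38,105),'jarknobs',f(-35,165,84),f(-35,95,84))
c=cv2.resize(cv2.imread('pics/s5.png')[200:260,205:275],None,fx=11,fy=9,interpolation=2)[:540,:770];cv2.imwrite('pics/m6.png',c)
"
```

```text
108 [280.7 261.4] [241.4 263.2]
113.5 [280.1 258.1] [240.6 259.9]
119 [279.5 254.7] [239.8 256.5]
post tops [606.8 298. ] [ 12.6 326.3] rod mid [261.9 321.3] jarknobs [521.8 256.6] [433.6 260.7]
```

View pics/m6.png

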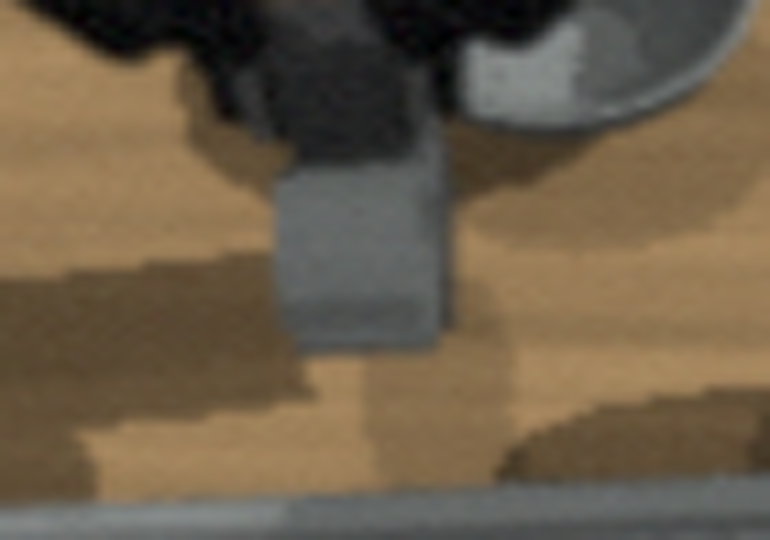

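Emit:
{"name": "servo_tool", "arguments": {
  "rows": [
    [15, [12, 0, -5], [0, 0, 0]],
    [15, [12, 0, 0], [0, 0, 0]],
    [15, [8, 0, 0], [0, 0, 0]],
    [15, [0, 0, 0], [0, 0, 0]]
  ]
}}

```text
clock: 23.38
eef_pos: [569.1, -64.7, 135.2]
tcp_rot: [3.142, -0.0, 0.087]
contact_force: [0.0, -0.5, -2.1]
opening: 0.298
```

```bash
python3 -c "
from h import *
st()"
```

```text
t 23.38 rackxy [-50.3 -39.3] world [569.1 -64.7 135.2] rot [ 3.142 -0.     0.087] F [ 0.  -0.5 -2.1] open 0.298 q [-0.12  0.38  1.83 -0.    0.93  1.37]
```

Emit:
{"name": "servo_tool", "arguments": {
  "rows": [
    [15, [0, 0, 2.5], [0, 0, 0]],
    [15, [4, 0, 0], [0, 0, 0]],
    [15, [4, 0, 0], [0, 0, 0]],
    [15, [4, 0, 0], [0, 0, 0]],
    [15, [0, 0, 0], [0, 0, 0]]
  ]
}}

```text
clock: 24.0
eef_pos: [580.8, -63.7, 132.8]
tcp_rot: [3.142, -0.0, 0.087]
contact_force: [0.3, -0.2, -1.7]
opening: 0.296
```

Emit:
{"name": "servo_tool", "arguments": {
  "rows": [
    [15, [4, 0, 0], [0, 0, 0]],
    [15, [0, 0, 0], [0, 0, 0]]
  ]
}}

```text
clock: 24.25
eef_pos: [584.6, -63.4, 132.8]
tcp_rot: [3.142, -0.0, 0.087]
contact_force: [0.2, -0.5, -1.8]
opening: 0.297
```

```bash
python3 -c "
from h import *
st()"
```

```text
t 24.25 rackxy [-34.7 -39.3] world [584.6 -63.4 132.8] rot [ 3.142 -0.     0.087] F [ 0.1 -0.5 -1.8] open 0.297 q [-0.11  0.41  1.8   0.    0.94  1.37]
```

Emit:
{"name": "servo_tool", "arguments": {
  "rows": [
    [15, [4, 0, 0], [0, 0, 0]],
    [15, [4, 0, 0], [0, 0, 0]],
    [15, [0, 0, 0], [0, 0, 0]]
  ]
}}

```text
clock: 24.62
eef_pos: [592.7, -62.7, 132.8]
tcp_rot: [3.142, -0.0, 0.087]
contact_force: [0.1, 0.0, -1.8]
opening: 0.298
```

Emit:
{"name": "servo_tool", "arguments": {
  "rows": [
    [15, [3, 0, 0], [0, 0, 0]],
    [15, [3, 0, 0], [0, 0, 0]],
    [15, [0, 0, 0], [0, 0, 0]]
  ]
}}

```text
clock: 25.0
eef_pos: [598.5, -62.2, 132.8]
tcp_rot: [3.142, -0.0, 0.087]
contact_force: [-0.9, 0.2, -1.8]
opening: 0.298
```

```bash
python3 -c "
from h import *
st();a=grab_frame('wrist');cv2.imwrite('pics/w7.png',a)"
```

```text
t 25.0 rackxy [-20.8 -39.3] world [598.5 -62.2 132.8] rot [ 3.142 -0.     0.087] F [-0.9  0.3 -1.8] open 0.298 q [-0.11  0.43  1.77  0.    0.95  1.38]
```

View pics/w7.png

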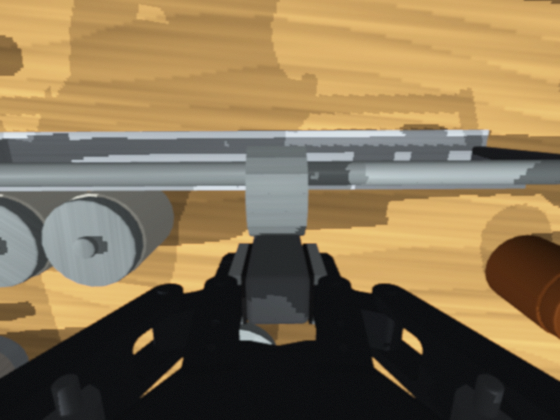

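The rod (row 173) runs through the C at columns 247–308. Lowering onto it.

Emit:
{"name": "servo_tool", "arguments": {
  "rows": [
    [15, [1, 0, 4], [0, 0, 0]],
    [15, [0, 0, 4], [0, 0, 0]],
    [15, [0, 0, 4], [0, 0, 0]],
    [15, [0, 0, 0], [0, 0, 0]]
  ]
}}

```text
clock: 25.55
eef_pos: [598.9, -62.1, 120.3]
tcp_rot: [-3.141, 0.001, 0.087]
contact_force: [-0.8, 0.2, -1.5]
opening: 0.295
```

Emit:
{"name": "servo_tool", "arguments": {
  "rows": [
    [15, [0, 0, 3], [0, 0, 0]],
    [15, [0, 0, 0], [0, 0, 0]]
  ]
}}

```text
clock: 25.8
eef_pos: [599.1, -62.1, 117.6]
tcp_rot: [-3.142, 0.0, 0.087]
contact_force: [0.5, -0.7, -3.1]
opening: 0.299
```

Emit:
{"name": "servo_tool", "arguments": {
  "rows": [
    [15, [0, 0, 2], [0, 0, 0]],
    [15, [0, 0, 0], [0, 0, 0]]
  ]
}}

```text
clock: 26.05
eef_pos: [599.7, -62.2, 116.0]
tcp_rot: [3.141, -0.001, 0.087]
contact_force: [0.9, 0.4, -1.5]
opening: 0.296
```

```bash
python3 -c "
from h import *
st()"
```

```text
t 26.05 rackxy [-19.6 -39.4] world [599.7 -62.2 116. ] rot [ 3.141e+00 -1.000e-03  8.700e-02] F [ 0.9  0.3 -1.5] open 0.296 q [-0.11  0.45  1.78  0.    0.92  1.38]
```

Emit:
{"name": "servo_tool", "arguments": {
  "rows": [
    [15, [0, 0, 1], [0, 0, 0]],
    [15, [0, 0, 0], [0, 0, 0]]
  ]
}}

```text
clock: 26.3
eef_pos: [600.1, -62.2, 115.5]
tcp_rot: [3.141, -0.002, 0.087]
contact_force: [0.5, 0.7, 3.9]
opening: 0.299
```

Emit:
{"name": "servo_tool", "arguments": {
  "rows": [
    [15, [0, 0, 1], [0, 0, 0]],
    [15, [0, 0, 0], [0, 0, 0]]
  ]
}}

```text
clock: 26.55
eef_pos: [600.2, -62.2, 115.2]
tcp_rot: [3.141, -0.002, 0.087]
contact_force: [-1.7, 1.9, 11.5]
opening: 0.297
```

Emit:
{"name": "servo_tool", "arguments": {
  "rows": [
    [15, [0, 0, 1], [0, 0, 0]],
    [15, [0, 0, 0], [0, 0, 0]]
  ]
}}

```text
clock: 26.8
eef_pos: [600.4, -62.2, 114.7]
tcp_rot: [3.141, -0.003, 0.087]
contact_force: [-3.4, 0.2, 16.8]
opening: 0.293
```

Emit:
{"name": "servo_tool", "arguments": {
  "rows": [
    [15, [0, 0, -2.5], [0, 0, 0]],
    [15, [0, -12, 0], [0, 0, 0]],
    [15, [0, -12, 0], [0, 0, 0]],
    [15, [0, -12, 0], [0, 0, 0]],
    [15, [0, -12, 0], [0, 0, 0]],
    [15, [0, -12, 0], [0, 0, 0]],
    [15, [0, -12, 0], [0, 0, 0]],
    [15, [0, 0, 0], [0, 0, 0]]
  ]
}}

```text
clock: 27.8
eef_pos: [593.0, 11.4, 115.4]
tcp_rot: [-3.14, -0.0, 0.088]
contact_force: [2.2, 4.4, 2.3]
opening: 0.296
```

```bash
python3 -c "
from h import *
st()"
```

```text
t 27.8 rackxy [-19.9  34.4] world [593.   11.4 115.4] rot [-3.14  -0.     0.088] F [2.6 4.2 2.3] open 0.296 q [0.02 0.44 1.8  0.   0.91 1.5 ]
```

Emit:
{"name": "servo_tool", "arguments": {
  "rows": [
    [15, [0, -4, 0], [0, 0, 0]],
    [15, [0, -3, 0], [0, 0, 0]],
    [15, [0, 0, 0], [0, 0, 0]]
  ]
}}

```text
clock: 28.18
eef_pos: [592.6, 16.4, 115.4]
tcp_rot: [3.141, -0.0, 0.087]
contact_force: [3.8, -1.6, 3.8]
opening: 0.299
```

Emit:
{"name": "servo_tool", "arguments": {
  "rows": [
    [15, [0, -2, 0], [0, 0, 0]],
    [15, [0, 0, 0], [0, 0, 0]]
  ]
}}

```text
clock: 28.42
eef_pos: [592.4, 18.2, 115.4]
tcp_rot: [3.141, -0.0, 0.087]
contact_force: [4.3, -2.7, 3.8]
opening: 0.298
```

Emit:
{"name": "servo_tool", "arguments": {
  "rows": [
    [15, [0, -2, 0], [0, 0, 0]],
    [15, [0, 0, 0], [0, 0, 0]]
  ]
}}

```text
clock: 28.68
eef_pos: [592.3, 20.2, 115.4]
tcp_rot: [3.141, -0.0, 0.087]
contact_force: [4.4, -3.4, 2.7]
opening: 0.301
```

```bash
python3 -c "
from h import *
st()"
```

```text
t 28.68 rackxy [-19.9  43.3] world [592.3  20.2 115.4] rot [ 3.141 -0.     0.087] F [ 4.1 -3.8  2.7] open 0.301 q [ 0.03  0.44  1.8  -0.    0.91  1.52]
```

Emit:
{"name": "servo_tool", "arguments": {
  "rows": [
    [15, [0, -2, 0], [0, 0, 0]],
    [15, [0, 0, 0], [0, 0, 0]]
  ]
}}

```text
clock: 28.92
eef_pos: [592.1, 21.6, 115.4]
tcp_rot: [3.14, -0.0, 0.088]
contact_force: [4.3, -6.2, 3.4]
opening: 0.3
```

Emit:
{"name": "servo_tool", "arguments": {
  "rows": [
    [15, [0, -1, 0], [0, 0, 0]],
    [15, [0, 0, 0], [0, 0, 0]]
  ]
}}

```text
clock: 29.18
eef_pos: [592.1, 21.8, 115.4]
tcp_rot: [3.139, -0.0, 0.088]
contact_force: [3.4, -9.4, 3.2]
opening: 0.298
```

```bash
python3 -c "
from h import *
st()"
```

```text
t 29.18 rackxy [-19.9  44.9] world [592.1  21.8 115.4] rot [ 3.139 -0.     0.088] F [ 2.6 -9.7  3.2] open 0.298 q [ 0.04  0.44  1.8  -0.    0.91  1.52]
```

Block meets jar B at y ≈ 45 as predicted. Ease off and release.

Emit:
{"name": "servo_tool", "arguments": {
  "rows": [
    [15, [0, 1.5, 0.5], [0, 0, 0]],
    [15, [0, 0, 0], [0, 0, 0]],
    [40, [0, 0, 0], [0, 0, 0]],
    [60, [0, 0, 0], [0, 0, 0]],
    [60, [0, 0, 0], [0, 0, 0]],
    [60, [0, 0, 0], [0, 0, 0]]
  ]
}}

```text
clock: 29.92
eef_pos: [591.6, 22.2, 114.5]
tcp_rot: [-3.141, 0.001, 0.087]
contact_force: [0.0, 0.0, -1.3]
opening: 0.701
```

Emit:
{"name": "servo_tool", "arguments": {
  "rows": [
    [60, [0, 0, -15], [0, 0, 0]],
    [60, [0, 0, -40], [0, 0, 0]],
    [60, [0, 0, -40], [0, 0, 0]],
    [60, [-40, 0, -20], [0, 0, 0]],
    [60, [-45, 0, 0], [0, 0, 0]],
    [60, [0, 0, 0], [0, 0, 0]]
  ]
}}

```text
clock: 30.68
eef_pos: [504.7, 14.5, 231.0]
tcp_rot: [-3.142, 0.0, 0.087]
contact_force: [0.0, -0.1, -0.2]
opening: 0.701
```

```bash
python3 -c "
from h import *
st();a=grab_frame('wrist');cv2.imwrite('pics/w8.png',a);b=grab_frame('scene')
cv2.imwrite('pics/m8.png',np.vstack([cv2.resize(a[40:340],None,fx=1,fy=1),cv2.resize(b[205:285,190:370],(560,249))]))
P=lambda X,Y,Z:[615.8+.9962*X-.0869*Y,-21.2+.0869*X+.9962*Y,Z]
for n in((-35,165,84),(-35,95,84),(-18,45,155)):print(n,np.round(pix('wrist',P(*n))-[0,40]),np.round((pix('scene',P(*n))-[190,205])*3.11+[0,300]))
for d in boxes_of('wrist','jar_a_mid'):print(d['conf'],w('wrist',d['centre']))
"
```

```text
t 30.68 rackxy [-107.6   45.3] world [504.7  14.5 231. ] rot [-3.142  0.     0.087] F [ 0.  -0.1 -0.2] open 0.701 q [0.03 0.17 1.89 0.   1.09 1.51]
(-35, 165, 84) [147.  84.] [416. 394.]
(-35, 95, 84) [222.  84.] [324. 398.]
(-18, 45, 155) [275.  57.] [258. 376.]
0.71 [572.27203984 132.06991224  73.37895934]
```

View pics/m8.png

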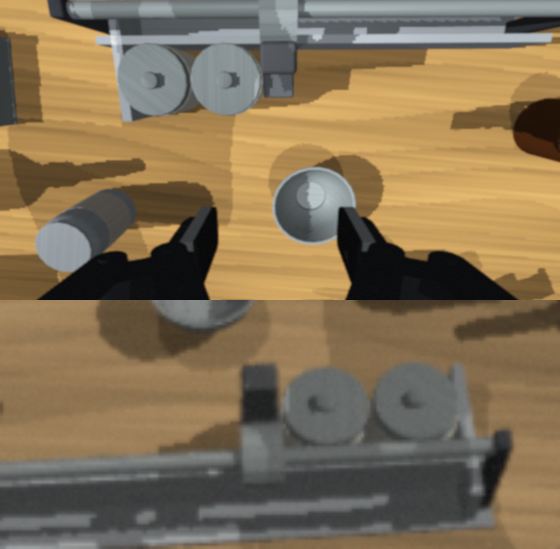

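The last view shows the two jars touching at (152,79) and (228,79), in the corner of fence and end plate. The stop hangs on the rod at (280,60), upright and close against jar B, and the gripper is clear. Handing in.

```bash
python3 -c "
from rig import *
print(sign_off())"
```

```text
the job is handed in; nothing more can be done
None
```

The two jars stand in a snug row in the corner of the fence and end plate. The rail stop hangs on the rod with its block against the second jar. I handed it in at about 31 s of the 72 s; no verdict came back.

**Jars:** I pushed both, never lifted, with shut fingers along the fence and then against it. They stopped at hard contacts of 20–44 N. The tool stopped within about 1 mm of where my fitted rack frame put y ≈ 165 and 95 mm and x ≈ −35 mm.

**Rail stop:** The C went over the rod without touching, settled at about the expected height, and slid until the block met jar B at y ≈ 45 mm (10 N). I then eased back about 1 mm and released.

**Last checks:** The final wrist and scene pictures show the jars touching, the stop upright on the rod, and the gripper well clear with about 0 N. I did not measure the stop's tilt.

**Mishap and mismatches:**
- During the first push a gripper link rode on jar A's lid rim, with about 7 N of upward force. I backed off, raised the tool and pushed with the fingers only.
- In the final wrist picture the jar knobs sit a steady 5 px or so from the predicted pixels. I put that down to camera calibration, since the contacts agreed. The trained detector reported only one of the two jars there.
- I did not measure the bystanders again. None was touched as far as the forces and pictures showed.

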